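# Set the filter slide at its middle stop

## Robot

A 6-joint arm with a two-finger parallel gripper is mounted at the origin on the work surface. World frame = base frame: x ahead of the robot, y to its left, z up, the work surface at z = 0. Lengths are in m, angles in rad, forces in N, time in s.
With the tool pointing down it reaches from about 0.275 to 0.875 m from the base axis. Payload 12.5 kg.
Tool frame: the origin (TCP) lies midway between the tips of the shut fingers; the grasp point (between the pads) lies 19 mm behind it; z points along the fingers, y is the direction in which the jaws open and shut (so a half turn about z gives the same grasp; the last joint's range is limited). The gripper opens to 85 mm and grips with 20 to 120 N. Pads are 22 mm wide; open, the fingers measure 114 mm over their backs; the gripper's body (76 mm by 85 mm) begins 54 mm behind the grasp point. The pads swing forward as they close: fully open they stand 13 mm farther back than shut.
Start: joints at [-1.406, 0.351, 1.652, -0, 1.139, -0.085], TCP at [0.136, -0.533, 0.231] pointing down, gripper open.
Joint ranges: [-2.75, 2.75], [-0.79, 2.1], [0.01, 2.65], [-1.57, 4.71], [0.07, 3.14], [-2.87, 2.87]. Speed limits (rad/s): [2.22, 2.22, 2.79, 3.14, 3.14, 3.14].

## Interface

Orientations are given as a 3x3 rotation matrix whose columns are the frame's x, y, z axes.
In Python, from workcell import manip gives the robot as it stands.
- The arm moves only by the shell command python3 -m jog 'ROWS' [OPENING]. ROWS is JSON, a list that holds one entry, the list of rows, each a list of 6 numbers: the shift along the world's x, y, z normalised to -1 to 1, where 1 is 0.02 m, then the turn, a rotation vector about the world's x, y, z normalised to -1 to 1, where 1 is 0.1 rad. In form: [[[dx, dy, dz, rx, ry, rz], ...]]. A call has 1 to 8 rows; each row shifts and turns the commanded pose from where the row before left it; what a row does not reach is not made up. A row lasts 1/10 s, in which the tool goes at most 50 mm and 8.59 degrees, less where a joint would pass 70% of its speed; a pose out of reach is approached as far as the arm can. A call with a number of a shift or a turn outside -1 to 1 is refused whole. A call with a gripper value outside its range is refused whole. OPENING is the opening, from -1 (shut) to 1 (fully open), set as the call begins (- or left out, the last holds). The fingers move at their own pace and stop on an object; the grip force is fixed at half the most. Time passes only in rows, so rows that do not move let the fingers close. It gives the time, the measured TCP pose, the force and the opening at its end, in the units of the state.
- manip.sense(): the state, without advancing time (a new reading comes with each control period).
- manip.capture(name): name is "side" or "top"; returns the picture (420x560x3 uint8, red, green, blue); there is no depth.
- manip.camera_params(name): a dict with "intrinsics" (3x3 intrinsics, pixels), "rvec" (rotation vector, rad) and "tvec" (3), from world to camera coordinates, as OpenCV has them. Camera axes: x right, y down, z forward; pixel columns grow to the right and rows downward; lengths in m; the calibration is good to about 2 mm. A picture is of the moment at which its call begins. camera_params takes no time and is no camera call.
- manip.job_done(): hands the job in, once; it reports no verdict.
The state is a dict: "time": time; "q": joint angles; "dq": joint speeds; "joint_torque": joint torques, N m; "tcp_pos": TCP position; "orientation": TCP orientation; "wrist_force": force on the tool from outside, world axes, zero at the start; "ft_torque": the same for the moment, N m; "finger_gap": finger opening in m.
Only numpy, scipy, OpenCV 4.12 (cv2) and the standard library are available. Lean on these libraries where they do the work, as an engineer would, in place of code of your own. Each camera call takes 0.05 s, during which the arm holds its last target.

## Task

There are two filter-slide holders on the microscope bench. With the fingertips, push the slide that ends in a flat plate fully in against its spring, then let go so that it springs back and is caught at its middle position by the stop pin. Only push on the front of the plate, without gripping the slide; leave the stop pin, the ball-ended slide and the things standing around as they are.

Things in the scene. Friction and masses are not known exactly. Their poses are not given: they have to be found in the camera images.
- flat_holder: black open-topped filter-slide holder fixed to the table, 130 mm (own x) x 64 mm (own y), covers 54 mm, cross bridge 58 mm and pin guide 65 mm high; origin at the centre of its underside. Its slide sticks out at the -x end and is pushed in along own +x; yaw -0.4 to 0.4 rad. This is the one whose slide ends in a flat rectangular push plate. Left or right varies
- flat_face (a point): centre of the front face of the flat aluminium push plate on the slide to be set: 56 mm wide, 36 mm tall (22 to 58 mm above the table), 12 mm thick. With the slide out it is 145 mm before the holder's origin (own -x), 40 mm up; it moves along the holder's +x as the slide goes in. The plate's rear and the 30 mm wide bar behind it are not to be touched
- flat_slide (a joint): how far that slide is pushed in, m: 0 = out (start), 0.025 = middle, 0.050 = fully in at its end stop. Its spring pushes out with 3 N at 0 to 7 N fully in, plus a 2 N hump near 0.02 where its ramp lifts the pin. The pin drops behind its tooth at about 0.033: let go before, it springs back to 0; let go after, it comes back with the pin and stops at 0.025 in under a second
- flat_pin (a joint): height of the sprung stop pin of that holder above its lowest position, m: 0 at rest; the slide's tooth lifts it by about 0.007 in passing and it drops back to 0
- flat_pinhead (a point): top of that stop pin's round steel head (16 mm diameter), 79 mm above the table at rest, 10 mm from the holder's origin along its own -x at the start, 20 mm when it holds the slide (its small guide block has 10 mm of play along the bridge). To be left alone
- ball_holder: black open-topped filter-slide holder fixed to the table, 130 mm (own x) x 64 mm (own y), covers 54 mm, cross bridge 58 mm and pin guide 65 mm high; origin at the centre of its underside. Its slide sticks out at the -x end and is pushed in along own +x; yaw -0.4 to 0.4 rad. This is the other one, whose slide ends in a ball; to be left alone
- ball_face (a point): foremost point of the 34 mm aluminium ball at the end of the other holder's slide, 145 mm before that holder's origin (own -x), 40 mm above the table; to be left alone
- ball_slide (a joint): how far the ball-ended slide is pushed in, m: 0 = out (start), to stay there
- objective: microscope objective, steel, 30 mm diameter, 44 mm tall, standing; origin under its centre. Bystander
- oil: small amber bottle, 28 mm diameter, 55 mm tall; origin under its centre. Bystander
- cube: black filter cube, 36 mm edges, glass window on top; origin under its centre. Bystander
- slidebox: flat wooden slide box, 100 x 75 x 32 mm; origin under its centre. Bystander
- dish: shallow glass dish, 60 mm diameter, 14 mm tall; origin under its centre. Bystander
- cap: black round lens cap, 52 mm diameter, 16 mm tall; origin under its centre. Bystander
- driver: screwdriver lying on the table, 150 mm long, along its own x axis. Bystander
Mind the look-alikes: they are no part of the job. What is shaped like the flat_holder but pink or red is not meant.

How it is judged:
By the outcome, as a careful person would: the job done as asked, in the order asked, and still so for the second after the job is handed in, with the robot touching nothing.
It also fails if it takes over 38 s, if anything falls off the work surface, if the arm or the gripper's body presses on something with over 40 N, if the wrist force passes 120 N, or if a joint passes its speed limit or range.

## Working session

There is one attempt and no reset: what is moved stays moved. The work goes in short steps, Python scripts to look and compute and a shell command to move; the robot and the scene stay as the last step left them, time stands still between calls to the robot, and variables do not carry over. Pictures are saved under pics/ and viewed, and the job is handed in when it is done.

```bash
mkdir -p pics; cat > h.py <<'E'
import numpy as np, cv2
from workcell import manip
def ray(n,u,v):
    c=manip.camera_params(n);K=np.array(c["intrinsics"]);R,_=cv2.Rodrigues(np.array(c["rvec"],float));t=np.array(c["tvec"],float).ravel()
    return -R.T@t, R.T@np.linalg.inv(K)@np.array([u,v,1.])
def onz(n,u,v,z):
    o,d=ray(n,u,v);return o+d*(z-o[2])/d[2]
def proj(n,P):
    c=manip.camera_params(n)
    return cv2.projectPoints(np.array(P,float).reshape(-1,3),np.array(c["rvec"],float),np.array(c["tvec"],float),np.array(c["intrinsics"],float),None)[0].reshape(-1,2)
E
python3 - <<'E'
from h import *
for n in("top","side"):
    im=manip.capture(n); cv2.imwrite(f"pics/{n}0.png",im[:,:,::-1]); print(n,ray(n,280,210))
s=manip.sense();print(s["time"],s["tcp_pos"],s["wrist_force"],s["finger_gap"]);print(s["orientation"])
E
```

```text
top (array([ 0.4176717 , -0.0265125 ,  1.05043792]), array([ 0.09485892, -0.02483059, -0.99520732]))
side (array([ 0.2759143 , -0.86514092,  0.77657172]), array([ 0.22228823,  0.74516982, -0.62875843]))
0.1 [ 0.13593707 -0.53264068  0.23081379] [-3.48075521e-05 -1.13770537e-01  2.52702465e-01] 0.08545609016627873
[[ 9.68968187e-01  2.47185405e-01 -1.66718346e-04]
 [ 2.47185444e-01 -9.68967652e-01  1.02246310e-03]
 [ 9.11932716e-05 -1.03194457e-03 -9.99999463e-01]]
```

View pics/top0.png

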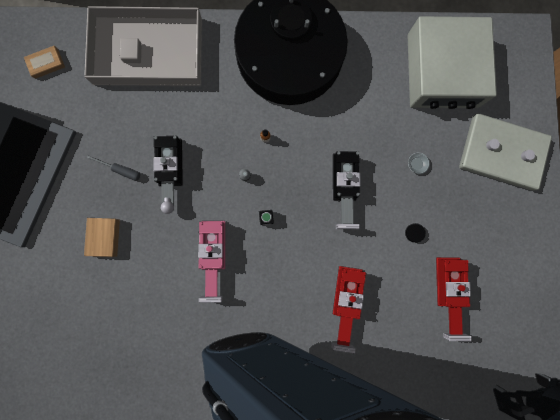

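View pics/side0.png

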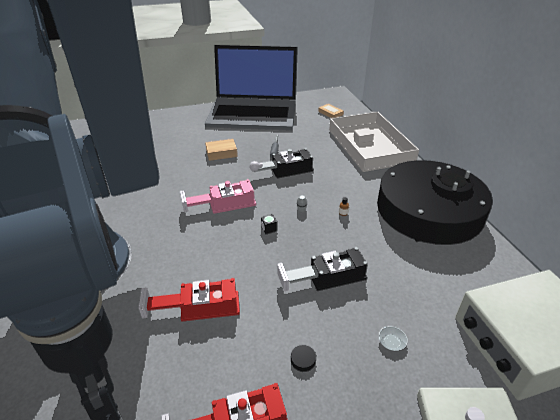

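Top view (up is +x, left is +y). These could be taken for the target:
- Black holder with the flat plate: plate at (347,227), body at (346,175).
- Black holder with the ball: ball at (167,206).
- Pink holder, plate at (209,300).
- Red holder, plate at (345,348).
- Red holder, plate at (457,338).

I choose the black one with the plate at (347,227), which is at (283,277) in the side view. Next I check it in a close crop.

```bash
python3 - <<'E'
from h import *
a=cv2.imread("pics/top0.png")[140:240,300:400]; b=cv2.imread("pics/side0.png")[235:305,270:380]
a=cv2.resize(a,(400,400),interpolation=cv2.INTER_CUBIC); b=cv2.resize(b,(396,252),interpolation=cv2.INTER_CUBIC)
c=np.zeros((400,800,3),np.uint8);c[:,:400]=a;c[:252,400:796]=b;cv2.imwrite("pics/crop0.png",c)
E
```

```text
(no output)
```

View pics/crop0.png

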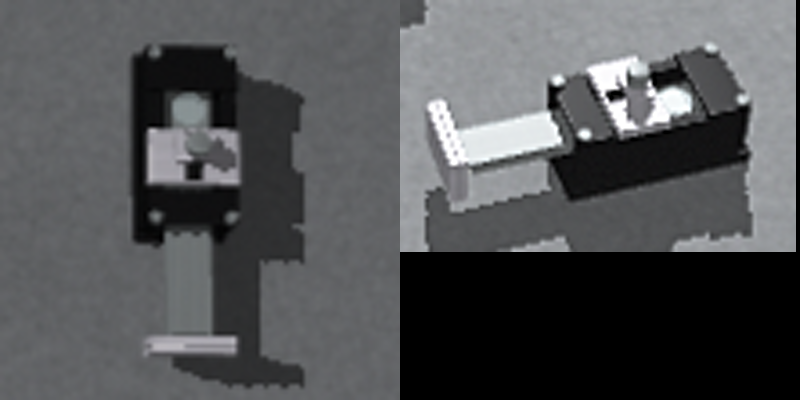

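The crop confirms it: a black holder with a flat aluminium plate. Cover screws are at about (338.5,153), (358,153), (339,194) and (358,194), and the plate top edge spans (336..359, 224..228). Now I measure it.

```bash
python3 - <<'E'
from h import *
g=lambda x,y:((x+.5)/4-.5+300,(y+.5)/4-.5+140)
S=[onz("top",*g(*p),.055) for p in((154,51),(231,51),(155,216),(231,216))]
for s in S: print("screw",s.round(4))
f=(S[0]+S[1])/2;r=(S[2]+S[3])/2;d=f-r;print("screws yaw",np.arctan2(d[1],d[0]),"mid",(f+r)/2,"len",np.linalg.norm(d), "w",np.linalg.norm(S[0]-S[1]))
im=cv2.imread("pics/top0.png").astype(int)
sub=im[215:235,325:370]; m=(sub.min(2)>150).astype(np.uint8)
ys,xs=np.nonzero(m);ys+=215;xs+=325;print("plate mask",len(xs),xs.min(),xs.max(),ys.min(),ys.max(),xs.mean(),ys.mean())
pc=onz("top",xs.mean(),ys.mean(),.058);print("plate top ctr",pc.round(4))
P=np.array([onz("top",x,y,.058)[:2] for x,y in zip(xs,ys)])
w,v=np.linalg.eigh(np.cov(P.T));print("plate long axis",v[:,1],"extent",np.ptp(P@v[:,1]),np.ptp(P@v[:,0]))
mid=((f+r)/2)[:2];
for nm,d in(("dir plate->holder",mid-pc[:2]),):print(nm,np.arctan2(d[1],d[0]),np.linalg.norm(d))
for yaw in(np.arctan2(mid[1]-pc[1],mid[0]-pc[0]),):
  u=np.array([np.cos(yaw),np.sin(yaw)]);face=mid-.145*u;print("face from mid",face,"from plate",pc[:2]-.006*u)
  n=np.array([-u[1],u[0]])
  for nm in("top","side"):
    print(nm,proj(nm,[[*(face+s*.028*n),z] for s in(-1,1) for z in(.022,.058)]).round(1).tolist())
E
```

```text
screw [ 0.6662 -0.2058  0.055 ]
screw [ 0.6664 -0.2572  0.055 ]
screw [ 0.5558 -0.2048  0.055 ]
screw [ 0.5559 -0.255   0.055 ]
screws yaw -0.01437734286105122 mid [ 0.61108228 -0.2306876   0.055     ] len 0.11038823293957603 w 0.05134544150787647
plate mask 64 338 358 224 227 346.640625 225.5625
plate top ctr [ 0.4717 -0.2246  0.058 ]
plate long axis [0.01545982 0.99988049] extent 0.052285994486729964 0.008358666776029311
dir plate->holder -0.04378790922067094 0.13950283550287473
face from mid [ 0.46622127 -0.22434039] from plate [ 0.46571892 -0.22431837]
top [[354.3, 228.8], [357.3, 228.1], [333.6, 227.9], [335.9, 227.2]]
side [[282.9, 289.6], [282.9, 279.0], [277.0, 272.1], [276.9, 261.6]]
```

```bash
python3 - <<'E'
from h import *
b=cv2.imread("pics/side0.png")[250:305,265:325]
cv2.imwrite("pics/crop1.png",cv2.resize(b,(600,550),interpolation=cv2.INTER_NEAREST))
E
```

```text
(no output)
```

View pics/crop1.png

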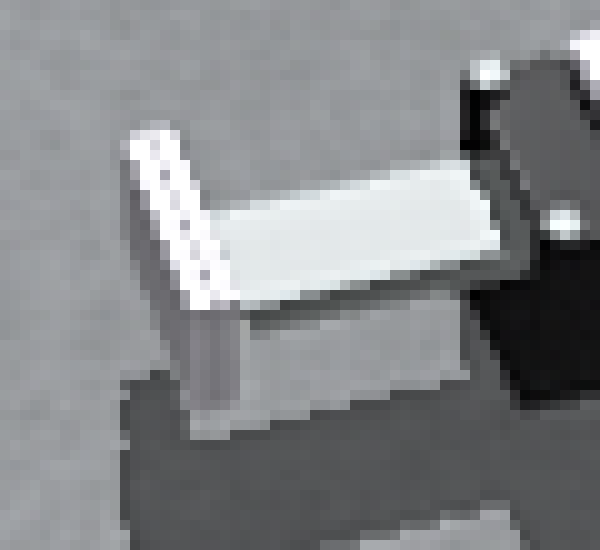

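The two measurements agree: face centre ≈ (0.466, -0.227, 0.040), yaw ≈ -0.02, and the screw and plate spacings match the sizes given. I shut the fingers and go to a standby point before the plate, up high.

```bash
python3 -m jog '[[[0.92,0.95,0,0,0,-0.17],[0.92,0.95,0,0,0,-0.17],[0.92,0.95,0,0,0,-0.17],[0.92,0.95,0,0,0,-0.17],[0.92,0.95,0,0,0,-0.17],[0.92,0.95,0,0,0,-0.17],[0.92,0.95,0,0,0,-0.17],[0.92,0.95,0,0,0,-0.17]]]' -1
python3 -m jog '[[[0.92,0.95,0,0,0,-0.17],[0.92,0.95,0,0,0,-0.17],[0.92,0.95,0,0,0,-0.17],[0.92,0.95,0,0,0,-0.17],[0.92,0.95,0,0,0,-0.17],[0.92,0.95,0,0,0,-0.17],[0.6,0.95,0,0,0,-0.17],[0,0,0,0,0,0]]]'
python3 - <<'E'
from h import *
s=manip.sense();print(s["time"],s["tcp_pos"],s["finger_gap"]);print(np.array(s["orientation"]).round(3))
for n in("top","side"): cv2.imwrite(f"pics/{n}1.png",manip.capture(n)[:,:,::-1])
E
```

```text
time: 0.9
tcp_pos: [0.2837, -0.3799, 0.2311]
orientation: [[0.994, 0.113, -0.0], [0.113, -0.994, 0.0], [-0.0, -0.0, -1.0]]
wrist_force: [-0.6, -0.0, -0.9]
finger_gap: 0.0001
time: 1.7
tcp_pos: [0.4064, -0.2462, 0.231]
orientation: [[1.0, -0.003, -0.0], [-0.003, -1.0, 0.001], [-0.0, -0.001, -1.0]]
wrist_force: [0.3, 1.3, -0.3]
finger_gap: 0.0001
1.7 [ 0.40637676 -0.2461804   0.23102091] 0.0001487695330990102
[[ 1.    -0.003 -0.   ]
 [-0.003 -1.     0.001]
 [-0.    -0.001 -1.   ]]
```

```bash
python3 -m jog '[[[0.7,0.95,0,0,0,-0.17],[0.7,0,-0.5,0,0,0],[0,0,-1,0,0,0],[0,0,-1,0,0,0],[0,0,-1,0,0,0],[0,0,-1,0,0,0],[0,0,-1,0,0,0],[0,0,-1,0,0,0]]]'
python3 -m jog '[[[0,0,-1,0,0,0],[0,0,-0.5,0,0,0],[0,0,0,0,0,0]]]'
python3 - <<'E'
from h import *
for n in("top","side"): cv2.imwrite(f"pics/{n}2.png",manip.capture(n)[:,:,::-1])
b=cv2.imread("pics/side2.png")[190:310,230:390];a=cv2.imread("pics/top2.png")[140:260,290:410]
c=np.zeros((360,800,3),np.uint8);c[:,:480]=cv2.resize(b,(480,360));c[:320,480:]=cv2.resize(a,(320,320));cv2.imwrite("pics/crop2.png",c)
E
```

```text
time: 2.6
tcp_pos: [0.433, -0.2298, 0.1005]
orientation: [[1.0, -0.023, -0.0], [-0.023, -1.0, -0.0], [-0.0, 0.0, -1.0]]
wrist_force: [0.2, -0.2, 0.3]
finger_gap: 0.0001
time: 2.9
tcp_pos: [0.4327, -0.2291, 0.0703]
orientation: [[1.0, -0.023, -0.002], [-0.023, -1.0, 0.001], [-0.002, -0.001, -1.0]]
wrist_force: [0.7, -0.1, 0.7]
finger_gap: -0.0
```

View pics/crop2.png

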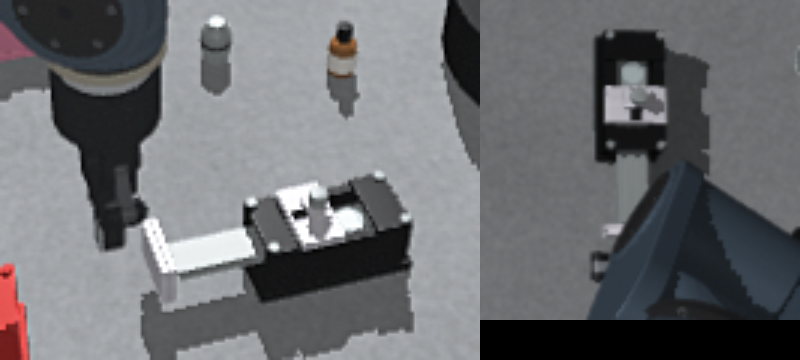

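View pics/side2.png

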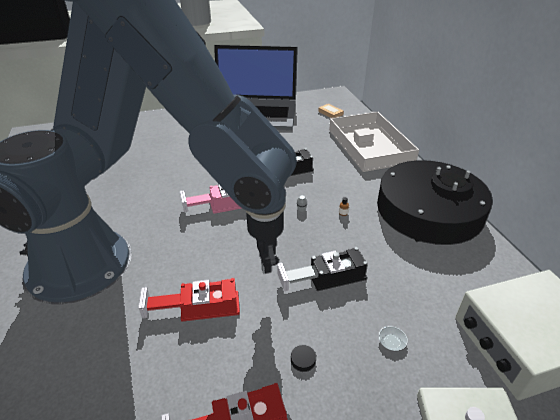

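The shut fingers stand about 2 cm before the plate front (tip at (267,272) in the side view), centred on it. The finger-joint boss is about 30 mm above the tips, so I keep the tips at z≈0.038 and the boss stays above the plate.

```bash
python3 -m jog '[[[0,0.1,-1,0,0,0],[0,0,-0.6,0,0,0],[0,0,0,0,0,0]]]'
python3 -m jog '[[[0.25,0,0,0,0,0],[0.25,0,0,0,0,0],[0.25,0,0,0,0,0],[0,0,0,0,0,0]]]'
python3 - <<'E'
from h import *
for n in("top","side"): cv2.imwrite(f"pics/{n}3.png",manip.capture(n)[:,:,::-1])
b=cv2.imread("pics/side3.png")[220:310,250:370]
cv2.imwrite("pics/crop3.png",cv2.resize(b,(720,540),interpolation=cv2.INTER_CUBIC))
E
```

```text
time: 3.3
tcp_pos: [0.4331, -0.2267, 0.0386]
orientation: [[1.0, -0.022, -0.001], [-0.022, -1.0, 0.001], [-0.001, -0.001, -1.0]]
wrist_force: [0.6, -0.1, 0.5]
finger_gap: -0.0001
time: 3.7
tcp_pos: [0.4496, -0.2271, 0.0397]
orientation: [[1.0, -0.022, 0.001], [-0.022, -1.0, -0.001], [0.001, 0.001, -1.0]]
wrist_force: [-0.4, -0.4, 0.7]
finger_gap: -0.0002
```

View pics/crop3.png

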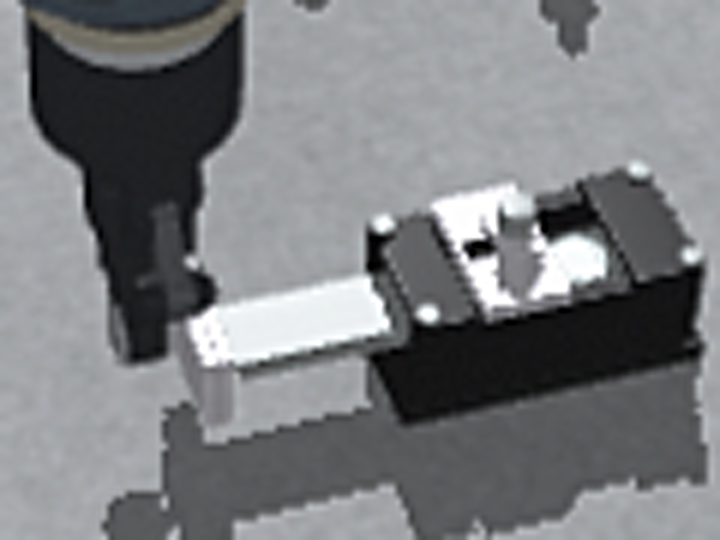

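```bash
python3 - <<'E'
from h import *
t=np.array(manip.sense()["tcp_pos"]);print(proj("side",[t]).round(1), "seen tip ~",(250+140/6,220+360/6))
o,d=ray("side",250+195/6,220+308/6)
for y in(-.20,-.21,-.22,-.227,-.235,-.245,-.255):
    P=o+d*(y-o[1])/d[1];print("boss bottom if y=",y,P.round(4),"dx from tcp",(P-t)[0].round(4))
E
```

```text
[[273.  278.1]] seen tip ~ (273.3333333333333, 280.0)
boss bottom if y= -0.2 [ 0.4801 -0.2     0.0245] dx from tcp 0.0313
boss bottom if y= -0.21 [ 0.477  -0.21    0.0358] dx from tcp 0.0283
boss bottom if y= -0.22 [ 0.4739 -0.22    0.0471] dx from tcp 0.0252
boss bottom if y= -0.227 [ 0.4718 -0.227   0.055 ] dx from tcp 0.023
boss bottom if y= -0.235 [ 0.4693 -0.235   0.064 ] dx from tcp 0.0206
boss bottom if y= -0.245 [ 0.4663 -0.245   0.0753] dx from tcp 0.0175
boss bottom if y= -0.255 [ 0.4632 -0.255   0.0866] dx from tcp 0.0144
```

The boss clears the plate: it belongs to the near finger at y≈-0.25, which puts it at z≈0.08. Pushing in.

```bash
python3 -m jog '[[[0.25,0,0,0,0,0],[0.25,-0.01,0,0,0,0],[0.25,0,0,0,0,0],[0.25,-0.01,0,0,0,0]]]'
python3 -m jog '[[[0.25,0,0,0,0,0],[0.25,-0.01,0,0,0,0],[0.25,0,0,0,0,0],[0.25,-0.01,0,0,0,0]]]'
```

```text
time: 4.2
tcp_pos: [0.4685, -0.2271, 0.0392]
orientation: [[1.0, -0.022, -0.001], [-0.022, -1.0, 0.001], [-0.001, -0.001, -1.0]]
wrist_force: [-5.5, 0.8, 4.2]
finger_gap: -0.0002
time: 4.6
tcp_pos: [0.4879, -0.2272, 0.039]
orientation: [[1.0, -0.022, -0.003], [-0.022, -1.0, 0.001], [-0.003, -0.001, -1.0]]
wrist_force: [-7.2, 2.3, 4.6]
finger_gap: -0.0003
```

```bash
python3 - <<'E'
from h import *
print(manip.sense()["wrist_force"])
a=manip.capture("side")[220:310,260:380,::-1]
cv2.imwrite("pics/crop4.png",cv2.resize(a,(720,540),interpolation=cv2.INTER_CUBIC))
print(manip.sense()["wrist_force"],manip.sense()["tcp_pos"])
E
```

```text
[-7.18899196  2.34337693  4.60620359]
[-4.66045387  2.88766112  1.2649554 ] [ 0.48862327 -0.22723927  0.03901603]
```

View pics/crop4.png

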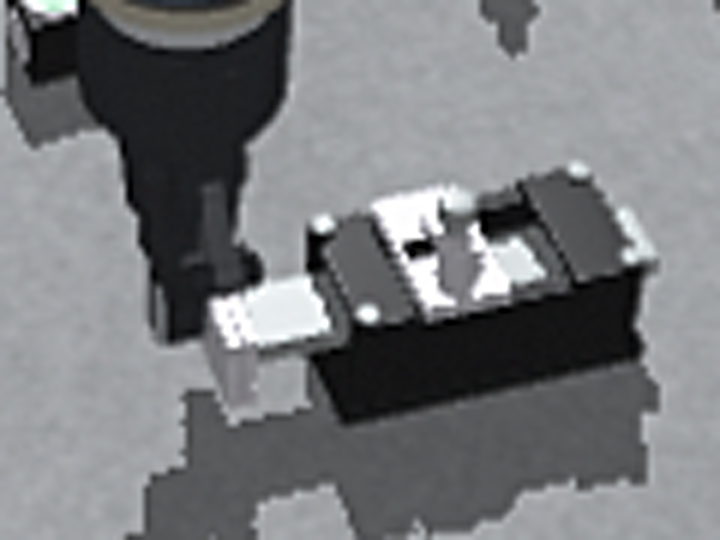

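The slide is following: the plate is nearer the holder and the fingertips are on its front face. Now to the end stop in smaller steps.

```bash
python3 -m jog '[[[0.2,0,0,0,0,0],[0.2,-0.01,0,0,0,0],[0.2,0,0,0,0,0]]]'
python3 -m jog '[[[0.1,0,0,0,0,0],[0.1,0,0,0,0,0]]]'
```

```text
time: 4.95
tcp_pos: [0.4999, -0.2273, 0.0389]
orientation: [[1.0, -0.022, -0.003], [-0.022, -1.0, 0.001], [-0.003, -0.001, -1.0]]
wrist_force: [-7.3, 2.0, 4.5]
finger_gap: -0.0003
time: 5.15
tcp_pos: [0.5038, -0.2274, 0.039]
orientation: [[1.0, -0.022, -0.003], [-0.022, -1.0, 0.001], [-0.003, -0.001, -1.0]]
wrist_force: [-8.6, 1.7, 3.9]
finger_gap: -0.0001
```

```bash
python3 -m jog '[[[0.1,0,0,0,0,0],[0,0,0,0,0,0]]]'
```

```text
time: 5.35
tcp_pos: [0.5046, -0.2273, 0.0389]
orientation: [[1.0, -0.022, -0.005], [-0.022, -1.0, 0.002], [-0.006, -0.002, -1.0]]
wrist_force: [-14.8, 0.0, 9.4]
finger_gap: -0.0
```

```bash
python3 -m jog '[[[0.1,0,0,0,0,0],[0,0,0,0,0,0]]]'
```

```text
time: 5.55
tcp_pos: [0.5047, -0.2272, 0.0388]
orientation: [[1.0, -0.022, -0.01], [-0.021, -1.0, 0.003], [-0.01, -0.003, -1.0]]
wrist_force: [-26.2, -1.8, 17.2]
finger_gap: -0.0001
```

The TCP stalls at 0.505, the predicted fully-in position, while the force climbs to 26 N. That is the end stop. I let go straight back along the slide.

```bash
python3 -m jog '[[[-0.3,0,0,0,0,0],[-0.5,0.01,0,0,0,0],[-0.6,0.01,0,0,0,0],[-0.7,0.01,0,0,0,0],[-0.7,0.02,0,0,0,0],[-0.7,0.02,0,0,0,0],[-0.3,0,0,0,0,0],[0,0,0,0,0,0]]]'
python3 - <<'E'
from h import *
for n in("top","side"): cv2.imwrite(f"pics/{n}5.png",manip.capture(n)[:,:,::-1])
b=cv2.imread("pics/side5.png")[220:310,260:380]
cv2.imwrite("pics/crop5.png",cv2.resize(b,(720,540),interpolation=cv2.INTER_CUBIC))
E
```

```text
time: 6.35
tcp_pos: [0.4325, -0.2268, 0.0395]
orientation: [[1.0, -0.023, 0.001], [-0.023, -1.0, -0.0], [0.001, 0.0, -1.0]]
wrist_force: [1.4, -0.3, 0.7]
finger_gap: -0.0001
```

View pics/crop5.png

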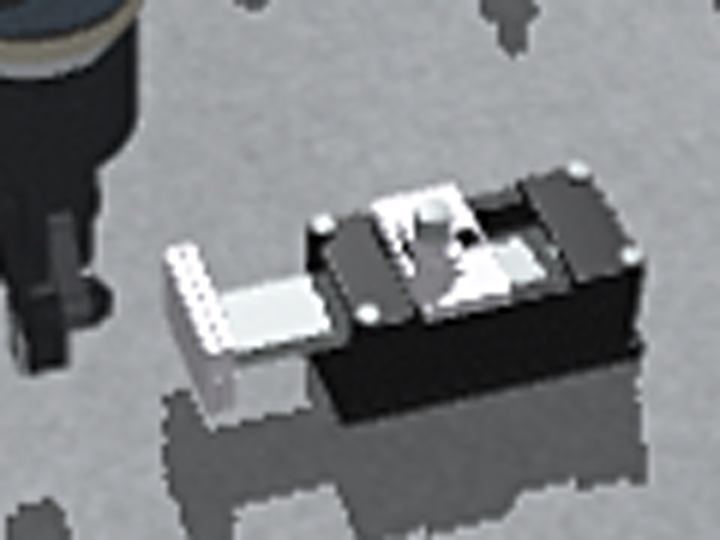

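The slide is caught part-way and the pin has shifted back, towards -x. I go up clear of it and check with numbers.

```bash
python3 -m jog '[[[-0.2,0,1,0,0,0],[0,0,1,0,0,0],[0,0,1,0,0,0],[0,0,1,0,0,0],[0,0,1,0,0,0],[0,0,1,0,0,0],[0,0,1,0,0,0],[0,0,1,0,0,0]]]'
python3 -m jog '[[[-1,-1,0,0,0,0],[-1,-1,0,0,0,0],[-1,-1,0,0,0,0],[-1,-1,0,0,0,0],[-1,-1,0,0,0,0],[-1,-1,0,0,0,0],[-1,-1,0,0,0,0],[-1,-1,0,0,0,0]]]'
python3 -m jog '[[[-0.6,-1,0,0,0,0],[-0.6,-1,0,0,0,0],[-0.6,-1,0,0,0,0],[-0.6,-1,0,0,0,0],[0,0,0,0,0,0]]]'
python3 - <<'E'
from h import *
for n in("top","side"): cv2.imwrite(f"pics/{n}6.png",manip.capture(n)[:,:,::-1])
m=[]
for k in(0,6):
    im=cv2.imread(f"pics/top{k}.png").astype(int)[205:235,325:370]
    ys,xs=np.nonzero(im.min(2)>165);ys+=205;xs+=325;print(k,len(xs),xs.min(),xs.max(),ys.min(),ys.max(),onz("top",xs.mean(),ys.mean(),.058).round(4))
d=np.abs(cv2.imread("pics/side0.png").astype(int)-cv2.imread("pics/side6.png")).max(2)>40
n,_,st,_=cv2.connectedComponentsWithStats(d.astype(np.uint8))
print([s.tolist() for s in st[1:] if s[4]>5])
a=cv2.imread("pics/top6.png")
for p in proj("top",[[.6,-.2303,.079]]):print("pin held pred",p)
cv2.imwrite("pics/crop6.png",np.hstack([cv2.resize(cv2.imread(f"pics/top{k}.png")[140:240,300:400],(400,400)) for k in(0,6)]))
E
```

```text
time: 7.25
tcp_pos: [0.4292, -0.2265, 0.2004]
orientation: [[1.0, -0.022, 0.001], [-0.022, -1.0, -0.0], [0.001, 0.0, -1.0]]
wrist_force: [-0.2, 0.5, 0.4]
finger_gap: 0.0002
time: 8.05
tcp_pos: [0.2683, -0.3876, 0.1996]
orientation: [[1.0, -0.022, 0.001], [-0.022, -1.0, -0.001], [0.001, 0.001, -1.0]]
wrist_force: [-0.0, -1.0, -0.3]
finger_gap: -0.0002
time: 8.55
tcp_pos: [0.22, -0.4686, 0.1994]
orientation: [[1.0, -0.024, 0.0], [-0.024, -1.0, -0.001], [0.0, 0.001, -1.0]]
wrist_force: [-0.6, 0.3, -0.3]
finger_gap: -0.0001
0 27 338 358 225 226 [ 0.4724 -0.225   0.058 ]
6 12 339 350 218 218 [ 0.4914 -0.2193  0.058 ]
[[37, 0, 23, 40, 427], [88, 0, 114, 360, 12873], [66, 18, 11, 12, 68], [48, 40, 43, 107, 1751], [0, 84, 30, 58, 856], [103, 116, 28, 10, 152], [30, 129, 16, 5, 32], [36, 141, 10, 1, 10], [48, 140, 9, 16, 24], [72, 145, 2, 6, 6], [0, 161, 36, 4, 38], [77, 163, 2, 6, 6], [80, 174, 2, 6, 6], [66, 201, 2, 5, 7], [0, 205, 98, 133, 4345], [66, 207, 6, 13, 24], [27, 216, 44, 20, 192], [326, 252, 15, 19, 141], [347, 259, 6, 6, 15], [277, 260, 23, 61, 704], [33, 286, 11, 8, 52], [31, 306, 89, 114, 3839], [0, 337, 5, 5, 15], [134, 336, 16, 84, 165], [88, 380, 6, 4, 8], [88, 386, 6, 5, 12], [45, 392, 15, 28, 209]]
pin held pred [349.61328864 175.36588788]
```

View pics/crop6.png

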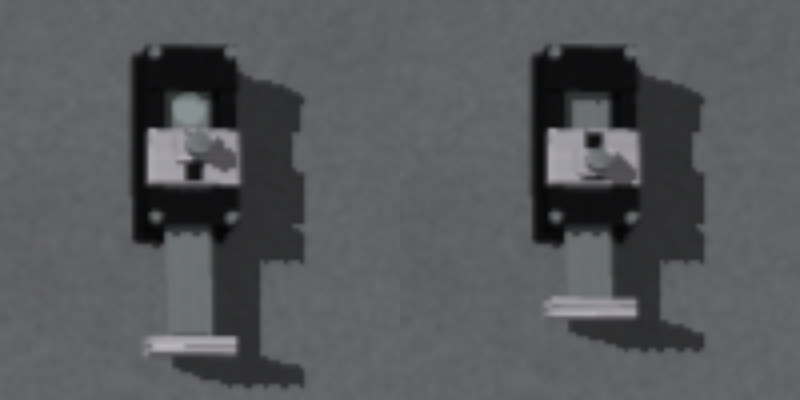

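View pics/side6.png

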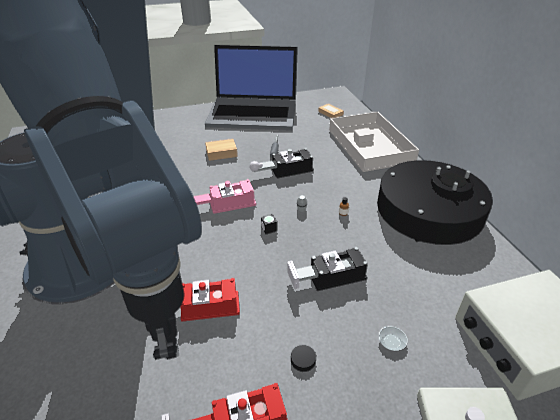

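The plate moved about 9.5 px in the top view, roughly 25 mm, so the slide is at its middle position. The pin is held at its -x end. The other image changes are only the arm, its shadow and this slide. The robot touches nothing.

```bash
python3 -c "
from workcell import manip
print(manip.job_done())"
```

```text
the job is handed in; nothing more can be done
None
```

The flat-plate slide is now at its middle position, held by the stop pin, and the job is handed in at about 8.7 s. I pushed only on the front of the plate with shut fingertips. At the end stop the tool stalled at x = 0.505 as predicted and the force rose to about 26 N. Then I backed straight off and let it spring back.

**Last checks:**
- **Slide:** the plate sits about 25 mm further in than at the start. I read this by eye from the before-and-after crops. The colour-mask check caught only 12 pixels of the plate's edge and gave a rough 19 mm, so I did not rely on it.
- **Pin:** its head has moved to the -x end of its play, as it should when it holds the slide.
- **Surroundings:** the side view shows changes only from the arm, its shadow and this slide. The ball-ended slide and the things standing around look unmoved. The arm stands clear with the wrist force near zero.
- **While pushing:** I saw an upward force of 4–17 N at the wrist along with the push. I took it as friction and pressing at the end stop; the pictures showed only the fingertips on the plate's front.

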